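# Index a sensor module to the lamp and hold the sprung shutter half open

## Robot

A 7-joint arm with a two-finger parallel gripper is mounted at the origin on the work surface. World frame = base frame: x ahead of the robot, y to its left, z up, the work surface at z = 0. Lengths are in m, angles in rad, forces in N, time in s.
With the tool pointing down it reaches from about 0.4 to 0.875 m from the base axis. Payload 19.3 kg.
Tool frame: the origin (TCP) lies between the finger pads; the fingertips stand 19 mm ahead of it and the grasp point (between the pads) is the TCP (ctrl.tips_ahead is the distance from the TCP to the fingertips, in m); z points along the fingers, y is the line along which they close (so a half turn about z gives the same grasp; the last joint's range is limited). The gripper opens to 85 mm and grips with 20 to 120 N. Pads are 22 mm wide; open, the fingers measure 114 mm over their backs; the gripper's body (76 mm by 85 mm) begins 54 mm behind the grasp point. The pads swing forward as they close: fully open they stand 13 mm farther back than shut.
Start: joints at [1.135, 0.521, -0.036, 1.599, 0.021, 1.021, -0.113], TCP at [0.224, -0.584, 0.25] pointing down, gripper open.
Joint ranges: [-2.91, 2.91], [-0.3, 2.13], [-1.5, 1.42], [0.17, 2.43], [-1.26, 4.41], [0.16, 1.93], [-2.52, 2.52]. Speed limits (rad/s): [1.89, 1.89, 2.39, 2.39, 3.01, 3.01, 3.01].

## Interface

Orientations are given as a 3x3 rotation matrix whose columns are the frame's x, y, z axes.
In Python, from cell import ctrl gives the robot as it stands.
- The arm moves only by the tool move_arm, never from a script. Its argument "increments" is a list of rows, each a list of 6 numbers: the shift along the tool's x, y, z in mm, then the turn, a rotation vector about the tool's x, y, z in rad. In form: [[tx, ty, tz, wx, wy, wz], ...]. A call has 1 to 10 rows; each row is the pose to reach, as a shift and turn from the pose commanded when the call began, along the tool's axes at that moment; what a row does not reach only later rows make up. A row lasts 1/8 s, in which the tool goes at most 62.5 mm and 10.7 degrees, less where a joint would pass 70% of its speed; a pose out of reach is approached as far as the arm can. A call with a gripper value outside its range is refused whole. "hand" is the gripper command: -1 is fully open, 1 is shut, values between are in proportion, set as the call begins (left out, the last holds). The fingers move at their own pace and stop on an object; the grip force is fixed at half the most. Time passes only in rows, so rows that repeat a pose let the fingers close. It gives the time, the measured TCP pose, the force, the opening and the grip force at its end, in the units of the state.
- ctrl.read_state(): the state, without advancing time (a new reading comes with each control period).
- ctrl.camera(name): name is "side" or "top"; returns the picture (400x640x3 uint8, blue, green, red); there is no depth.
- ctrl.calibration(name): a dict with "mtx" (3x3 intrinsics, pixels), "camera_from_world" (4x4, takes a point from world to camera coordinates). Camera axes: x right, y down, z forward; pixel columns grow to the right and rows downward; lengths in m; the calibration is good to about 2 mm. A picture is of the moment at which its call begins. calibration takes no time and is no camera call.
- ctrl.hand_in(): hands the job in; it is judged then, once.
The state is a dict: "time": time; "joint_positions": joint angles; "joint_vel": joint speeds; "effort": joint torques, N m; "tool_pos": TCP position; "ee_rot": TCP orientation; "contact_force": force on the tool from outside, world axes, zero at the start; "wrist_torque": the same for the moment, N m; "finger_gap": finger opening in m; "grip_force": force on a finger pad.
Only numpy, scipy, OpenCV 4.12 (cv2) and the standard library are available. Lean on these libraries where they do the work, as an engineer would, in place of code of your own. Each camera call takes 0.05 s, during which the arm holds its last target. There are 200 camera calls.

## Task

Turn the index table anticlockwise (seen from above), about a quarter turn, until it clicks into its detent with the window of the clamped sensor module facing the lamp, and leave it there. Then ease the lamp's sprung shutter open by its red knob to half travel, pointer in the green band (never let it run wide open, which would blind the sensor), and finish while still holding it there against its spring. Leave the loose things on the rig and around it where they are.

Things in the scene. Friction and masses are not known exactly. Their poses are not given: they have to be found in the camera images.
- rig: Fixed test rig: dark base plate 290 x 430 x 12 mm with the round index table on its -y half and the blue-grey lamp house on its +y half (rig x -80 to 80, y 30 to 170 mm, top 112 mm high). Origin: under the plate's centre, on the work surface; z up, x = the way the shutter opens, y from index table to lamp. Detent block at rig x 116 to 144, y -120 to -90, 52 mm high; its pull knob is not needed.
- table_axis (a point): Vertical axis of the index table, at the height of the disc's top (46 mm above the work surface); in the rig's frame at x 0, y -105 mm. The disc is 200 mm across.
- indexer (a joint): Index table angle, rad, positive anticlockwise from above. 0: in the detent, window facing the lamp (rig +y). Starts at -1.9 to -1.1; stops at -2.4 and +0.6. Turns lightly (under 2 N at the handle) to about 0.14 short of 0, where a sprung ball climbs a pin on the rim (about 8 N at the handle), then drops between two pins that hold the table at 0; they pull it in from 0.05 either side.
- handle (a point): Index table's handle: upright black cylinder 20 mm across, fixed on the disc 80 mm from the axis, opposite the window (towards rig -y at angle 0, rig -x at -1.57). This point is on its axis, 102 mm above the work surface; its top is at 120 mm, the black grip begins at 66 mm. Within 60 mm of it nothing is higher than 80 mm; the toggle clamp on the module reaches 95 mm.
- window (a point): Centre of the dark round sensor window (18 mm) on the end face of the grey module (100 x 70 x 25 mm) clamped on the index table, with a yellow mark on the module's top beside it. 93 mm from the table axis, 62 mm above the work surface.
- shutter_slide (a joint): Opening of the lamp shutter, m: 0 shut (its spring keeps it there), 0.024 half travel, 0.048 wide open. Opens to rig +x. Spring force 3.6 N at 0, rising 180 N/m: about 8 N at half, 12 N wide open; it snaps shut when let go. A black pointer on it runs over the white scale on the lamp house's top; the green band there is half travel +-4 mm.
- shutter: The shutter with its red upright knob, 14 mm (rig x) by 26 mm (rig y) by 44 mm high; origin at the knob's centre, 138 mm above the work surface, axes as the rig's. Shut, it is at rig x 0, y 21 mm; it moves straight to rig +x. The lamp house's top beside it is 112 mm high, the pointer 118 mm. Pinch it across rig x or push on its -x face.
- driver: Bystander: yellow screwdriver, 130 mm, lying on the base plate in front of the lamp house. Origin on its underside, near its middle.
- dust_cap: Bystander: black lens dust cap, 38 mm across, 18 mm high, on the far right corner of the base plate. Origin under its centre.
- module_a: Bystander: loose grey module 100 x 70 x 25 mm, lower one of a stack of two. Origin under its centre.
- module_b: Bystander: loose grey module 100 x 70 x 25 mm, upper one of the stack. Origin under its centre.
- bottle: Bystander: white cleaner bottle, 56 mm across, 150 mm high. Origin under its centre.
- label_roll: Bystander: roll of labels lying flat, 90 mm across, 38 mm high. Origin under its centre.
- scanner: Bystander: black and grey hand scanner lying down, about 150 x 62 x 34 mm. Origin under its handle.

How it is judged:
By the outcome, as a careful person would: the job done as asked, in the order asked, and still so for the second after the job is handed in, while the arm keeps its last pose, push and grip.
It also fails if it takes over 58 s, if anything falls off the work surface, if the arm or the gripper's body presses on something with over 40 N, if the wrist force passes 120 N, or if a joint passes its speed limit or range.

## Working session

There is one attempt and no reset: what is moved stays moved. The work goes in short steps, Python scripts to look and compute and a tool call to move; the robot and the scene stay as the last step left them, time stands still between calls to the robot, and variables do not carry over. Pictures are saved under pics/ and viewed, at most 10 in all, crops included, and the job is handed in when it is done.

Besides the shell and the picture viewer there is one more tool, called after "Request:" as name(argument=value, ...) on one line, values as JSON. move_arm: Moves the arm, as the interface text tells. Its arguments: {"type":"object","properties":{"increments":{"type":"array","items":{"type":"array","items":{"type":"number"}}},"hand":{"type":"number"}},"required":["increments"]}

```bash
mkdir -p pics; ls; python3 - <<'E'
from cell import ctrl
import cv2,numpy as np
for n in("top","side"):
    cv2.imwrite(f"pics/{n}0.png",ctrl.camera(n)); c=ctrl.calibration(n); print(n,np.round(c["mtx"],1).tolist(),np.round(c["camera_from_world"],3).tolist())
s=ctrl.read_state();print(s["tool_pos"],np.round(s["ee_rot"],3).tolist(),s["time"])
E
```

```text
pics
top [[379.1, 0.0, 321.7], [0.0, 379.1, 203.8], [0.0, 0.0, 1.0]] [[0.008, -1.0, 0.004, 0.015], [-0.986, -0.009, -0.167, 0.553], [0.167, -0.003, -0.986, 1.257], [0.0, 0.0, 0.0, 1.0]]
side [[465.1, 0.0, 314.0], [0.0, 465.1, 192.1], [0.0, 0.0, 1.0]] [[-0.804, -0.594, -0.025, 0.438], [-0.293, 0.432, -0.853, 0.25], [0.518, -0.679, -0.521, 1.223], [0.0, 0.0, 0.0, 1.0]]
[ 0.22341243 -0.58341711  0.24978289] [[0.934, 0.358, -0.0], [0.358, -0.934, 0.001], [-0.0, -0.001, -1.0]] 0.1
```

View pics/top0.png

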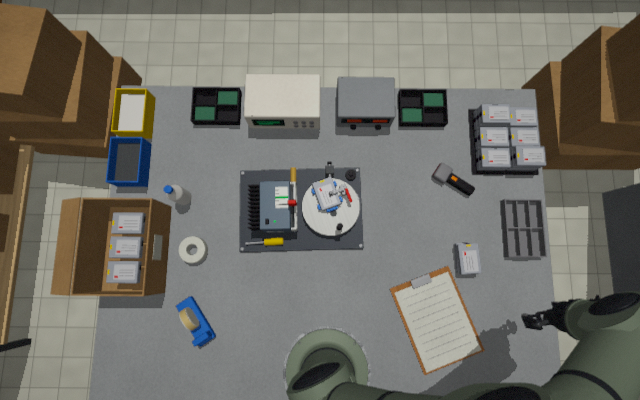

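View pics/side0.png

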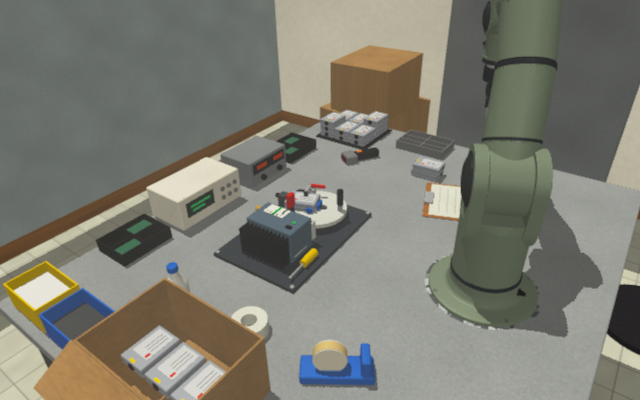

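The top view shows the rig at about (300,210). The table is at (331,206), the black handle at (339,227) and the red knob at (292,203). Next I'll enlarge this area.

```bash
python3 - <<'E'
import cv2
a=cv2.imread("pics/top0.png")[155:260,230:370];b=cv2.imread("pics/side0.png")[170:290,210:380]
a=cv2.resize(a,None,fx=5,fy=5,interpolation=2);b=cv2.resize(b,None,fx=4,fy=4,interpolation=2)
cv2.imwrite("pics/a.png",a);cv2.imwrite("pics/b.png",b)
E
```

```text
(no output)
```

View pics/a.png

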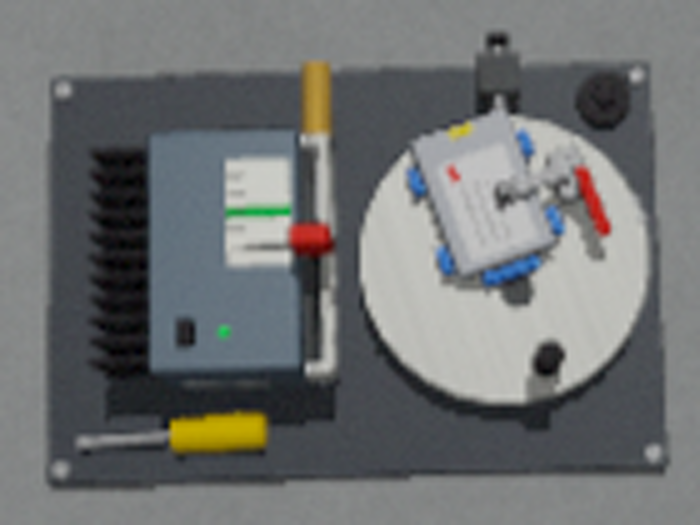

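View pics/b.png

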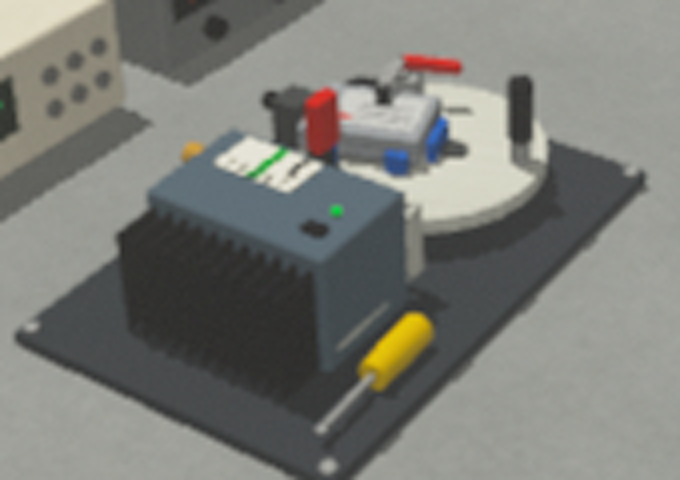

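The enlarged top crop shows the plate corners at (50,78), (650,63), (665,470) and (50,487). The handle top is at (549,354) and the red knob's top at (310,236). In the side crop the handle top is at (519,80), and its grip base at about (519,140).

```bash
cat > h.py <<'E'
from cell import ctrl
import numpy as np, cv2
from scipy.optimize import least_squares
def ray(n,p):
    c=ctrl.calibration(n);T=c["camera_from_world"];R,t=T[:3,:3],T[:3,3]
    return -R.T@t, R.T@np.linalg.inv(c["mtx"])@[*p,1]
def at_z(n,p,z):
    o,d=ray(n,p); return o+d*(z-o[2])/d[2]
def proj(n,P):
    c=ctrl.calibration(n);q=c["camera_from_world"]@[*P,1];q=c["mtx"]@q[:3];return q[:2]/q[2]
E
python3 - <<'E'
from h import *
t=lambda u,v:(u/5+230-.4,v/5+155-.4); s=lambda u,v:(u/4+210-.4,v/4+170-.4)
rig=np.array([[.145,.215],[.145,-.215],[-.145,-.215],[-.145,.215]])
W=np.array([at_z("top",t(*p),.012)[:2] for p in[(50,78),(650,63),(665,470),(50,487)]])
M=lambda x:(lambda c,s:np.array([[c,-s],[s,c]]))(np.cos(x[2]),np.sin(x[2]))
f=lambda x:(rig@M(x).T+x[:2]-W).ravel()
x=least_squares(f,[.5,0,0]).x;print("rig",x,"res",f(x).round(4))
w=lambda p:M(x)@p+x[:2]
ax=w([0,-.105]);h=at_z("top",t(549,352),.12)[:2];hs=at_z("side",s(519,78),.12)[:2]
for q in(h,hs):
    d=M(x).T@(q-ax);print("handle",q,"r",np.hypot(*d),"ang",np.arctan2(d[1],d[0])+np.pi/2)
print("axis",ax,"knob",w([0,.021]),"top obs",at_z("top",t(310,238),.16),at_z("side",s(322,93),.16))
E
```

```text
rig [0.54061397 0.09415493 0.0356393 ] res [-0.0006 -0.0002 -0.0004  0.0002  0.0005 -0.0022  0.0005  0.0023]
handle [ 0.47210164 -0.03778697] r 0.07713660397698158 ang -1.2487155394104885
handle [ 0.47425665 -0.04076743] r 0.07624410293173862 ang -1.2021856930613835
axis [ 0.5443553 -0.0107784] knob [0.5398657  0.11514159] top obs [0.53813388 0.11422809 0.16      ] [0.54346512 0.11168349 0.16      ]
```

Request:
move_arm(increments=[[20,-20,0,0,0,0],[42,-41,0,0,0,0],[64,-62,0,0,0,0],[86,-84,0,0,0,0],[108,-106,0,0,0,0],[130,-128,0,0,0,0],[152,-149,0,0,0,0],[174,-170,0,0,0,0],[196,-192,0,0,0,0],[213,-209,0,0,0,0]], hand=-1)

```text
time: 1.35
tool_pos: [0.348, -0.311, 0.2502]
ee_rot: [[0.934, 0.358, -0.0], [0.358, -0.934, 0.0], [-0.0, -0.0, -1.0]]
contact_force: [0.2, -0.1, 0.2]
finger_gap: 0.085
grip_force: 0.0
```

Request:
move_arm(increments=[[22,-22,0,0,0,0],[44,-43,0,0,0,0],[66,-65,0,0,0,0],[88,-86,0,0,0,0],[110,-108,0,0,0,0],[132,-130,0,0,0,0],[154,-151,0,0,0,0],[176,-173,0,0,0,0],[198,-194,0,0,0,0],[213,-209,0,0,0,0]])

```text
time: 2.6
tool_pos: [0.4722, -0.0396, 0.2501]
ee_rot: [[0.934, 0.358, -0.0], [0.358, -0.934, 0.0], [-0.0, -0.0, -1.0]]
contact_force: [-0.4, -1.2, -0.2]
finger_gap: 0.085
grip_force: 0.0
```

Request:
move_arm(increments=[[0,0,20,0,0,0],[0,0,45,0,0,0],[0,0,70,0,0,0],[0,0,90,0,0,0],[0,0,105,0,0,0],[0,0,120,0,0,0],[0,0,135,0,0,0],[0,0,146,0,0,0],[0,0,146,0,0,0]])

```text
time: 3.72
tool_pos: [0.4715, -0.0409, 0.1036]
ee_rot: [[0.934, 0.358, -0.001], [0.358, -0.934, 0.0], [-0.001, -0.0, -1.0]]
contact_force: [0.5, -0.1, -0.4]
finger_gap: 0.0854
grip_force: 0.0
```

```bash
python3 - <<'E'
from h import *
a=ctrl.camera("side")[150:270,240:400]
cv2.imwrite("pics/c.png",cv2.resize(a,None,fx=4,fy=4,interpolation=2))
s=ctrl.read_state();print(s["joint_positions"],s["contact_force"])
E
```

```text
[ 0.14242059  0.52654723 -0.23495689  2.09873151  0.22936485  0.54036531
 -1.46419202] [-0.36424027  0.89269258  0.29038197]
```

View pics/c.png

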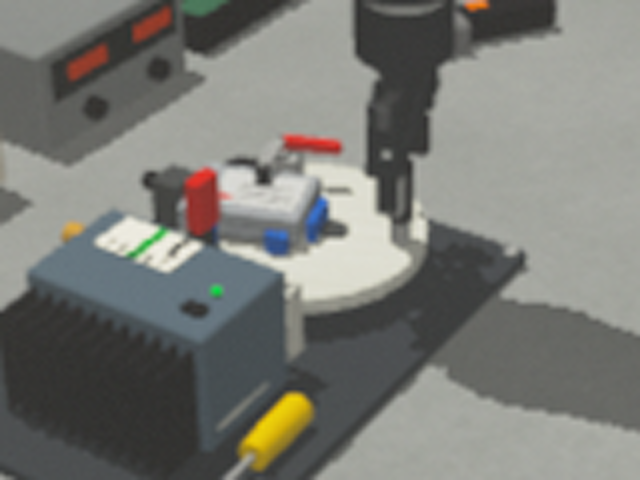

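The crop shows the fingers coming down around the handle at about (395,205), clear of the clamp. I'll close now.

Request:
move_arm(increments=[[0,0,0,0,0,0],[0,0,0,0,0,0],[0,0,0,0,0,0],[0,0,0,0,0,0],[0,0,0,0,0,0],[0,0,0,0,0,0],[0,0,0,0,0,0],[0,0,0,0,0,0]], hand=1)

```text
time: 4.78
tool_pos: [0.4718, -0.0408, 0.1046]
ee_rot: [[0.934, 0.358, 0.0], [0.358, -0.934, 0.0], [0.0, 0.0, -1.0]]
contact_force: [-3.7, 1.6, 9.5]
finger_gap: 0.0183
grip_force: 58.2
```

```bash
cat > arc.py <<'E'
from h import *
import sys
# rows for turning about the table axis by each angle, in the tool's axes
s=ctrl.read_state();R=s["ee_rot"];p=s["tool_pos"][:2];ax=np.array([.5444,-.0108])
d=p-ax;print("theta",np.arctan2(d[1],d[0])+np.pi/2-.0356,"r",np.hypot(*d),"yaw",np.arctan2(R[1,1],R[0,1])-.0356,s["contact_force"].round(1))
for a in np.linspace(0,float(sys.argv[1]),11)[1:]:
    c,n=np.cos(a),np.sin(a);q=np.array([[c,-n],[n,c]])@d-d
    print((R.T@[*q,0]*1e3).round(1)[:2],round(-a,3))
E
python3 arc.py 0.6
```

```text
theta -1.214269492444719 r 0.07853411766927931 yaw -1.240524565275615 [-3.7  1.6  9.5]
[0.3 4.7] -0.06
[0.8 9.4] -0.12
[ 1.6 14. ] -0.18
[ 2.7 18.6] -0.24
[ 4.1 23.1] -0.3
[ 5.8 27.5] -0.36
[ 7.7 31.8] -0.42
[ 9.8 36. ] -0.48
[12.2 40.1] -0.54
[14.9 44. ] -0.6
```

Request:
move_arm(increments=[[0.3,4.7,0,0,0,-0.06],[0.8,9.4,0,0,0,-0.12],[1.6,14,0,0,0,-0.18],[2.7,18.6,0,0,0,-0.24],[4.1,23.1,0,0,0,-0.3],[5.8,27.5,0,0,0,-0.36],[7.7,31.8,0,0,0,-0.42],[9.8,36,0,0,0,-0.48],[12.2,40.1,0,0,0,-0.54],[14.9,44,0,0,0,-0.6]])

```text
time: 6.02
tool_pos: [0.5017, -0.0771, 0.1046]
ee_rot: [[0.568, 0.823, 0.0], [0.823, -0.568, -0.0], [-0.0, 0.0, -1.0]]
contact_force: [-1.6, 0.4, 6.3]
finger_gap: 0.0186
grip_force: 58.3
```

```bash
python3 arc.py 0.6
```

```text
theta -0.6080186625966902 r 0.07887636592307791 yaw -0.6394236400659319 [-1.6  0.4  6.3]
[0.3 4.7] -0.06
[0.9 9.4] -0.12
[ 1.7 14.1] -0.18
[ 2.8 18.7] -0.24
[ 4.3 23.2] -0.3
[ 5.9 27.6] -0.36
[ 7.9 31.9] -0.42
[10.1 36.1] -0.48
[12.5 40.2] -0.54
[15.2 44.1] -0.6
```

Request:
move_arm(increments=[[0.3,4.7,0,0,0,-0.06],[0.9,9.4,0,0,0,-0.12],[1.7,14.1,0,0,0,-0.18],[2.8,18.7,0,0,0,-0.24],[4.3,23.2,0,0,0,-0.3],[5.9,27.6,0,0,0,-0.36],[7.9,31.9,0,0,0,-0.42],[10.1,36.1,0,0,0,-0.48],[12.5,40.2,0,0,0,-0.54],[15.4,44.5,0,0,0,-0.605]])

```text
time: 7.28
tool_pos: [0.5472, -0.0907, 0.1047]
ee_rot: [[-0.0, 1.0, 0.0], [1.0, 0.0, -0.002], [-0.002, 0.0, -1.0]]
contact_force: [3.9, -6.3, 2.2]
finger_gap: 0.0186
grip_force: 58.4
```

Request:
move_arm(increments=[[0,0,0,0,0,0],[0,0,0,0,0,0],[0,0,0,0,0,0]])

```text
time: 7.65
tool_pos: [0.5485, -0.0907, 0.1047]
ee_rot: [[0.001, 1.0, 0.003], [1.0, -0.001, -0.001], [-0.001, 0.003, -1.0]]
contact_force: [12.0, -7.7, -4.0]
finger_gap: 0.0184
grip_force: 59.3
```

```bash
python3 arc.py 0.1; python3 - <<'E'
from h import *
a=ctrl.camera("top")[155:260,230:370]
cv2.imwrite("pics/d.png",cv2.resize(a,None,fx=5,fy=5,interpolation=2))
E
```

```text
theta 0.015944573769120694 r 0.07999037650389725 yaw -0.03686585258249 [12.  -7.7 -4. ]
[0.  0.8] -0.01
[0.1 1.6] -0.02
[0.2 2.4] -0.03
[0.2 3.2] -0.04
[0.3 4. ] -0.05
[0.4 4.8] -0.06
[0.5 5.6] -0.07
[0.6 6.4] -0.08
[0.7 7.2] -0.09
[0.8 8. ] -0.1
```

View pics/d.png

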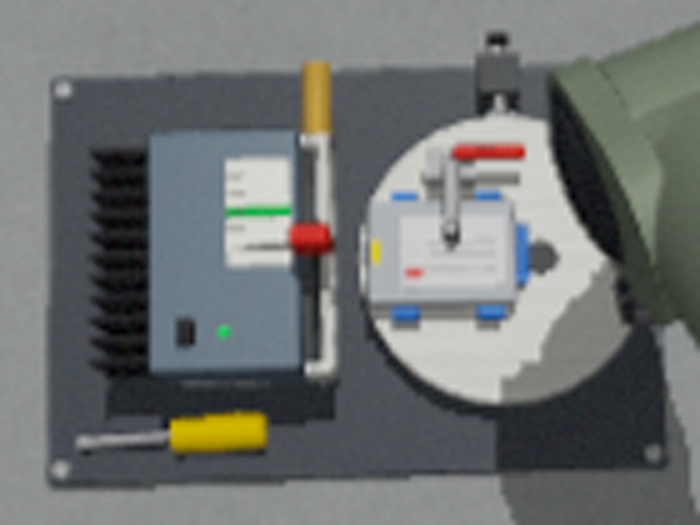

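The table is nearly at the detent: the module is square to the lamp and its yellow mark, at (376,250), faces it. The handle is still being pulled towards +x, so I'll follow it a little.

Request:
move_arm(increments=[[0,1,0,0,0,-0.012],[0,2,0,0,0,-0.025],[0,2,0,0,0,-0.025],[0,2,0,0,0,-0.025]])

```text
time: 8.2
tool_pos: [0.5496, -0.0907, 0.1047]
ee_rot: [[-0.023, 1.0, 0.001], [1.0, 0.023, -0.001], [-0.001, 0.001, -1.0]]
contact_force: [2.9, -7.3, 2.5]
finger_gap: 0.0183
grip_force: 60.0
```

Request:
move_arm(increments=[[0,0,0,0,0,0],[0,0,0,0,0,0],[0,0,0,0,0,0],[0,0,0,0,0,0],[0,0,0,0,0,0],[0,0,0,0,0,0],[0,0,0,0,0,0],[0,0,0,0,0,0]], hand=-1)

```text
time: 9.2
tool_pos: [0.5489, -0.0893, 0.1043]
ee_rot: [[-0.025, 1.0, -0.0], [1.0, 0.025, 0.0], [0.0, -0.0, -1.0]]
contact_force: [-0.4, 0.5, 0.3]
finger_gap: 0.0855
grip_force: 0.0
```

Request:
move_arm(increments=[[0,0,-10,0,0,0],[0,0,-25,0,0,0],[0,0,-45,0,0,0],[0,0,-65,0,0,0],[0,0,-85,0,0,0],[0,0,-105,0,0,0],[0,0,-115,0,0,0],[0,0,-115,0,0,0]])

```text
time: 10.2
tool_pos: [0.5491, -0.0894, 0.2202]
ee_rot: [[-0.025, 1.0, 0.001], [1.0, 0.025, -0.0], [-0.0, 0.001, -1.0]]
contact_force: [-0.1, 0.4, -0.6]
finger_gap: 0.0856
grip_force: 0.0
```

Request:
move_arm(increments=[[15,0,0,0,0,0],[40,-1,0,0,0,0],[65,-1,0,0,0,0],[90,-2,0,0,0,0],[115,-2,0,0,0,0],[140,-3,0,0,0,0],[165,-3,0,0,0,0],[190,-3,0,0,0,0],[204,-3,0,0,0,-0.01],[204,-3,0,0,0,-0.01]])

```text
time: 11.45
tool_pos: [0.5404, 0.1156, 0.219]
ee_rot: [[-0.037, 0.999, -0.001], [0.999, 0.037, 0.0], [0.0, -0.001, -1.0]]
contact_force: [0.4, 0.3, 0.2]
finger_gap: 0.0853
grip_force: 0.0
```

```bash
python3 - <<'E'
from h import *
a=ctrl.camera("top")[155:260,230:370];b=ctrl.camera("side")[150:275,230:370]
cv2.imwrite("pics/e.png",np.hstack([cv2.resize(i,(400,340),interpolation=2) for i in(a,b)]))
print(ctrl.read_state()["tool_pos"])
E
```

```text
[0.54069843 0.11383964 0.21902393]
```

View pics/e.png

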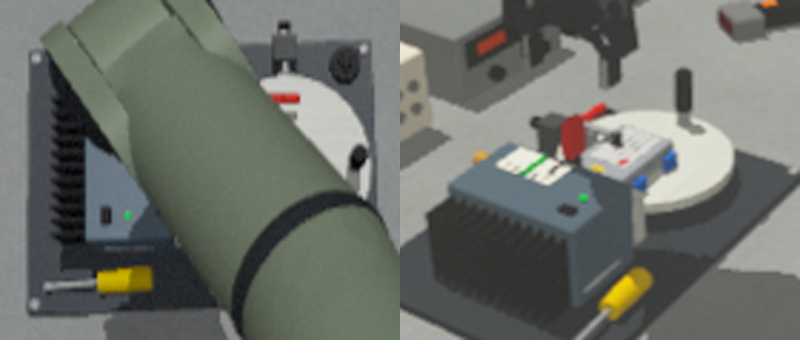

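The side view has the knob at (573,138) between the open fingers above it, and the pointer and scale are visible. I'll go down to it and pinch.

Request:
move_arm(increments=[[0,0,10,0,0,0],[0,0,25,0,0,0],[0,0,40,0,0,0],[0,0,52,0,0,0],[0,0,64,0,0,0],[0,0,72,0,0,0],[0,0,76,0,0,0],[0,0,76,0,0,0]])

```text
time: 12.55
tool_pos: [0.5408, 0.1146, 0.1433]
ee_rot: [[-0.035, 0.999, -0.0], [0.999, 0.035, 0.0], [0.0, -0.0, -1.0]]
contact_force: [-0.4, 0.8, 0.7]
finger_gap: 0.0852
grip_force: 0.0
```

Request:
move_arm(increments=[[0,0,0,0,0,0],[0,0,0,0,0,0],[0,0,0,0,0,0],[0,0,0,0,0,0],[0,0,0,0,0,0],[0,0,0,0,0,0],[0,0,0,0,0,0],[0,0,0,0,0,0],[0,0,0,0,0,0]], hand=1)

```text
time: 13.68
tool_pos: [0.5422, 0.1146, 0.1437]
ee_rot: [[-0.035, 0.999, 0.003], [0.999, 0.035, 0.001], [0.001, 0.003, -1.0]]
contact_force: [10.1, -0.8, -1.9]
finger_gap: 0.0135
grip_force: 62.9
```

```bash
python3 - <<'E'
from h import *
d=at_z("side",(329,176.5),.12);print("handle",d)
print(ctrl.read_state()["tool_pos"])
b=ctrl.camera("side")[170:260,230:350]
cv2.imwrite("pics/f.png",cv2.resize(b,None,fx=6,fy=6,interpolation=2))
E
```

```text
handle [ 0.54577236 -0.087565    0.12      ]
[0.54218717 0.11458275 0.14370652]
```

View pics/f.png

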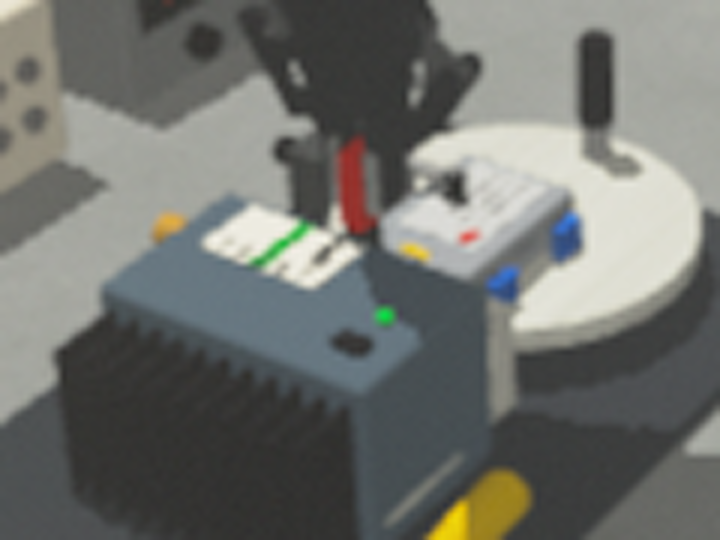

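The knob is pinched with the shutter shut at TCP x ≈ 0.542. The pointer is at (325,247), one division short of the green band at (283,245). I'll open it gently by about 24 mm.

Request:
move_arm(increments=[[0,2,0,0,0,0],[0,5,0,0,0,0],[0,8,0,0,0,0],[0,11,0,0,0,0],[0,14,0,0,0,0],[0,17,0,0,0,0],[0,20,0,0,0,0],[0,22,0,0,0,0],[0,24,0,0,0,0],[0,25,0,0,0,0]])

```text
time: 14.98
tool_pos: [0.5651, 0.1154, 0.1436]
ee_rot: [[-0.035, 0.999, -0.001], [0.999, 0.035, -0.001], [-0.001, -0.001, -1.0]]
contact_force: [-8.5, -2.1, 11.5]
finger_gap: 0.0132
grip_force: 65.1
```

Request:
move_arm(increments=[[0,0,0,0,0,0],[0,0,0,0,0,0],[0,0,0,0,0,0]])

```text
time: 15.35
tool_pos: [0.5651, 0.1154, 0.1436]
ee_rot: [[-0.035, 0.999, -0.001], [0.999, 0.035, -0.001], [-0.001, -0.001, -1.0]]
contact_force: [-7.5, -1.2, 12.0]
finger_gap: 0.0132
grip_force: 65.1
```

Request:
move_arm(increments=[[0,1,0,0,0,0],[0,1,0,0,0,0],[0,1,0,0,0,0],[0,1,0,0,0,0]])

```text
time: 15.85
tool_pos: [0.5661, 0.1155, 0.1436]
ee_rot: [[-0.035, 0.999, -0.001], [0.999, 0.035, -0.001], [-0.001, -0.001, -1.0]]
contact_force: [-7.4, -1.8, 10.6]
finger_gap: 0.0133
grip_force: 65.1
```

```bash
python3 - <<'E'
from h import *
b=ctrl.camera("side")[170:260,230:350]
cv2.imwrite("pics/g.png",cv2.resize(b,None,fx=6,fy=6,interpolation=2))
E
```

```text
(no output)
```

View pics/g.png

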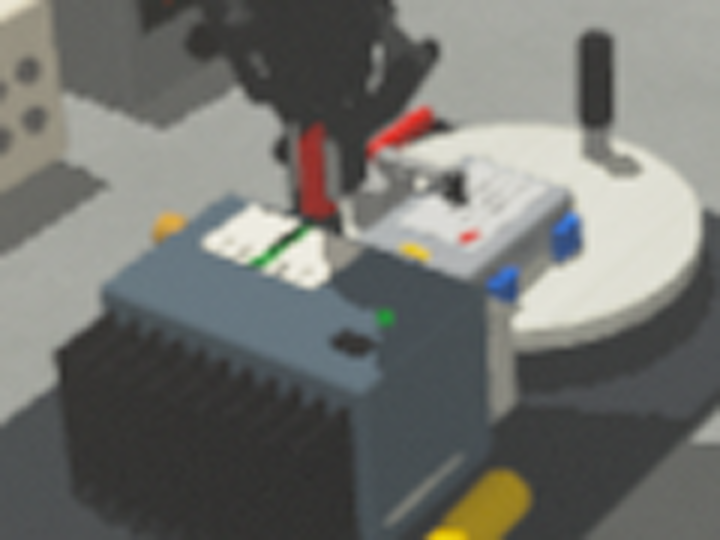

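The pointer lies on the green band at (285,243). The table hasn't moved since release, and its window still faces the lamp.

```bash
python3 -c "
from cell import ctrl
print(ctrl.hand_in())"
```

```text
the job is handed in; nothing more can be done
None
```

The job is handed in: the index table is in its detent with the window facing the lamp, and the gripper is holding the shutter at about half travel with its pointer in the green band.

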